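# Run the wafer shuttle to its index mark and brake it there

## Robot

A 7-joint arm with a two-finger parallel gripper is mounted at the origin on the work surface. World frame = base frame: x ahead of the robot, y to its left, z up, the work surface at z = 0. Lengths are in m, angles in degrees, forces in N, time in s.
With the tool pointing down it reaches from about 0.425 to 1.025 m from the base axis. Payload 9.4 kg.
Tool frame: the origin (TCP) lies at the very end of the fingers, on their centre line; the grasp point (between the pads) lies 19 mm behind it; z points along the fingers, y is the line along which they close (so a half turn about z gives the same grasp; the last joint's range is limited). The gripper opens to 85 mm and grips with 20 to 120 N. Pads are 22 mm wide; open, the fingers measure 114 mm over their backs; the gripper's body (76 mm by 85 mm) begins 54 mm behind the grasp point. The pads swing forward as they close: fully open they stand 13 mm farther back than shut.
Start: joints at [66.595, 34.337, -0.143, 91.639, 0.103, 54.024, -4.572], TCP at [0.236, -0.685, 0.231] pointing down, gripper open.
Joint ranges: [-147.43, 147.43], [-19.82, 112.94], [-74.19, 73.91], [6.32, 146.72], [-59.91, 239.91], [6.04, 106.73], [-150.56, 150.56]. Speed limits (degrees/s): [127.2, 127.2, 172.46, 172.46, 180, 180, 180].

## Interface

Orientations are given as a 3x3 rotation matrix whose columns are the frame's x, y, z axes.
In Python, from workcell import robot gives the robot as it stands.
- The arm moves only by the tool move_arm, never from a script. Its argument "moves" is a list of rows, each an object with "dp": the shift along the tool's x, y, z normalised to -1 to 1, where 1 is 0.2 m, a list of three; "rotation": the turn, a rotation vector about the tool's x, y, z normalised to -1 to 1, where 1 is 180 degrees, a list of three; "hand": the opening, from -1 (shut) to 1 (fully open). In form: [{"dp": [tx, ty, tz], "rotation": [ax, ay, az], "hand": hand}, ...]. A call has 1 to 20 rows; each row shifts and turns the commanded pose from where the row before left it, along the tool's axes as they then stand; what a row does not reach is not made up. A row lasts 1/8 s, in which the tool goes at most 62.5 mm and 10.7 degrees, less where a joint would pass 70% of its speed; a pose out of reach is approached as far as the arm can. A call with a number of a shift or a turn outside -1 to 1 is refused whole. A call with a gripper value outside its range is refused whole. The fingers move at their own pace and stop on an object; "force" is the grip in N (left out, the last holds). Time passes only in rows, so rows that do not move let the fingers close. It gives the time, the measured TCP pose, the force, the opening and the grip force at its end, in the units of the state.
- robot.get_obs(): the state, without advancing time (a new reading comes with each control period).
- robot.camera(name): name is "side" or "top"; returns a dict with "color" (420x560x3 uint8, red, green, blue), "fx", "fy", "cx", "cy" (pixels), "rvec" (rotation vector, rad) and "tvec" (3), from world to camera coordinates, as OpenCV has them. Camera axes: x right, y down, z forward; pixel columns grow to the right and rows downward; lengths in m; the calibration is good to about 2 mm. A picture is of the moment at which its call begins. There is no depth.
- robot.job_done(): hands the job in; it is judged then, once.
The state is a dict: "time": time; "joint_positions": joint angles; "joint_velocities": joint speeds; "tau": joint torques, N m; "tcp_pos": TCP position; "ee_rot": TCP orientation; "wrist_force": force on the tool from outside, world axes, zero at the start; "moment": the same for the moment, N m; "grip_width": finger opening in m; "grip_force": force on a finger pad.
Only numpy, scipy, OpenCV 4.12 (cv2) and the standard library are available. Lean on these libraries where they do the work, as an engineer would, in place of code of your own. Each camera call takes 0.05 s, during which the arm holds its last target. There are 200 camera calls.

## Task

Send the floating wafer shuttle off along its air-bearing track at 0.08 m/s or somewhat more (never over 0.25), get ahead of it and, moving with it, brake it softly: first to a steady creep of about 0.035 m/s for a good half second, then to a standstill, let go of, with its white pointer line at the green index marker. It hardly slows by itself: do not knock it, touch only its two black end pads, and never let it reach the red end stop. Leave the bottle, the glass dish and the brass weight where they are.

Things in the scene. Friction and masses are not known exactly. Their poses are not given: they have to be found in the camera images.
- track: Aluminium air-bearing track, 170 wide (its x) x 800 long (its y) x 22 mm high, fixed to the bench. Origin: centre of its underside on the bench. Its y axis is the travel direction (from the grey stop towards the red stop); z is up. The position and yaw on the bench vary.
- shuttle (a joint): Travel of the shuttle along track +y in m: 0 when it touches the grey stop, 0.460 when it touches the red stop; the pointer is at track y = value - 0.230. The shuttle floats on air: nominal total mass 2.5 kg (hidden, about 0.7 to 1.4 times that), viscous drag about 0.5 N s/m, dry friction about 0.005 N, no slope: after a push it coasts on, its speed falling only with a time constant of about 5 s.
- pointer (a point): Centre line of the shuttle, marked by white strips on the black frame of the lid and on the housing's far side, 85 mm above the bench. The shuttle is 220 long (track y) over its end pads; its axes are those of the track.
- rear_pad_face (a point): Centre of the outer face of the rear black rubber end pad, towards the grey stop, 110 mm behind the pointer, 60 mm above the bench. Push here to drive the shuttle to the red stop. The pad face is 130 wide and reaches from 40 to 80 mm above the bench; it stands 20 mm proud of the housing, and below it a 12 mm steel deck (24 to 36 mm up) ends flush with it.
- front_pad_face (a point): Centre of the outer face of the front black rubber end pad, towards the red stop, 110 mm ahead of the pointer, 60 mm above the bench. Same size as the rear one. Push here to brake. The contact is springy: met at 50 mm/s relative speed, the shuttle bounces off and the peak force is about 17 N.
- housing: White housing, 150 wide x 180 long, 36 to 82 mm above the bench, with the amber wafer lid on it (138 x 168, top at 108 mm; wafer disc up to 111 mm). It rides on the shuttle between the pads; too big to grip, and not to be touched. Origin: under the pointer at bench height.
- stop_face (a point): Face of the red end stop that the shuttle's deck would strike, at track y = 0.340, 30 mm above the bench. The stop is 120 wide, 30 long, its top 38 mm above the bench, so that a hand can work above it. A grey one of the same size at the other end has its face at track y = -0.340.
- marker: Green index tab (40 long, 24 wide, with a white centre line) on a black clamp at the far (+x) edge of the track, 102 mm beside the centre line, 90 mm high, fixed. Its origin is on the bench under its white centre line; its axes are those of the track. The pointer must stand at the same track y as this origin. The red stop is struck 60 to 120 mm further on.
- solvent_bottle: Amber bottle, 64 diameter x 130 mm, stands beyond the track; origin at the centre of its underside. Bystander.
- dish: Glass dish, 90 diameter x 22 mm, stands beyond the track; origin at the centre of its underside. Bystander.
- weight: Brass calibration weight with a knob, 38 diameter x 50 mm, stands beyond the track; origin at the centre of its underside. Bystander.
Not all that is in view belongs to the job. Of the things like the marker, leave any that is purple; of the rest the smaller one is meant.

How it is judged (in metres and radians):
On the way, in this order (a step that is already met when the one before it is completed fails the run):
1. the shuttle runs towards the mark faster than 0.07 m/s for 0.2 s (velocity of joint shuttle above 0.07 m/s), for 0.2 s.
2. braked to a creep: the shuttle moves on towards the mark at 0.018 to 0.055 m/s for 0.4 s (velocity of joint shuttle between 0.018 and 0.055 m/s), for 0.4 s.
3. the shuttle stands still with its pointer within 12 mm of the marker, for 1 s (y of pointer in the frame of marker between -0.012 and 0.012 m and velocity of joint shuttle between -0.008 and 0.008 m/s), for 1 s.
At the end, for the whole second after the job is handed in: the pointer is within 12 mm of the marker's centre line along the track, the shuttle is slower than 8 mm/s and nothing touches it (all of step 3 and contact force between shuttle and anything else below 0.2 N).
It fails at once if the shuttle strikes the red end stop (comes within 4 mm of it) (value of joint shuttle above 0.456 m).
It fails at once if the shuttle runs faster than 0.25 m/s (velocity of joint shuttle above 0.25 m/s or velocity of joint shuttle below -0.25 m/s).
It fails at once if the shuttle is knocked (more than 18 N) (contact force between any of the fingers, the arm and shuttle above 18 N).
It fails at once if the housing or lid is touched (contact force between any of the fingers, the arm and housing above 0.5 N).
It fails at once if the bottle, dish or weight is disturbed (moved over 15 mm or tipped) (distance of any of solvent_bottle, dish, weight from where it was at the start of the episode above 0.015 m or angle between any of solvent_bottle, dish, weight's own z axis and vertical above 0.3 rad).
It also fails if it takes over 35 s, if anything falls off the work surface, if the arm or the gripper's body presses on something with over 40 N, if the wrist force passes 120 N, or if a joint passes its speed limit or range.

## Working session

There is one attempt and no reset: what is moved stays moved. The work goes in short steps, Python scripts to look and compute and a tool call to move; the robot and the scene stay as the last step left them, time stands still between calls to the robot, and variables do not carry over. Pictures are saved under pics/ and viewed, at most 10 in all, crops included, and the job is handed in when it is done.

Besides the shell and the picture viewer there is one more tool, called after "Emit:" as name(argument=value, ...) on one line, values as JSON. move_arm: Moves the arm, as the interface text tells. Scaled input: -1 to 1 covers 0.2 m each way for a shift and 180 degrees each way for a turn. Its arguments: {"type":"object","properties":{"moves":{"type":"array"},"force":{"type":"number"}},"required":["moves"]}

```bash
mkdir -p pics; python3 - <<'E'
from workcell import robot
import cv2,numpy as np
o=robot.get_obs();print({k:np.round(v,3).tolist() for k,v in o.items()})
for n in("side","top"):
    c=robot.camera(n);cv2.imwrite(f"pics/{n}0.png",c["color"][:,:,::-1]);R=cv2.Rodrigues(np.array(c["rvec"],float))[0]
    print(n,c["fx"],c["fy"],c["cx"],c["cy"],(-R.T@np.array(c["tvec"])).round(3),R.round(3).tolist())
E
```

```text
{'time': 0.0, 'joint_positions': [66.596, 34.384, -0.145, 91.681, 0.103, 54.024, -4.572], 'joint_velocities': [0.005, 0.021, 0.045, -0.099, 0.082, 0.015, 0.04], 'tau': [0.0, -77.646, 1.565, -25.8, 0.012, 0.009, 0.0], 'tcp_pos': [0.236, -0.685, 0.23], 'ee_rot': [[0.945, 0.326, -0.001], [0.326, -0.945, 0.001], [-0.0, -0.002, -1.0]], 'wrist_force': [-0.31, 0.198, 0.594], 'moment': [-0.036, -0.009, 0.001], 'grip_force': 0.0, 'grip_width': 0.085}
side 420.8656891346213 420.8656891346213 279.04187348112947 206.65046446264395 [-0.026  0.698  0.762] [[-0.734, -0.68, -0.007], [-0.386, 0.426, -0.818], [0.559, -0.598, -0.575]]
top 430.3783437086094 430.3783437086094 276.13190277830756 195.40175918428142 [ 0.542 -0.006  0.985] [[-0.025, -0.999, -0.025], [-0.991, 0.028, -0.132], [0.133, 0.022, -0.991]]
```

View pics/top0.png

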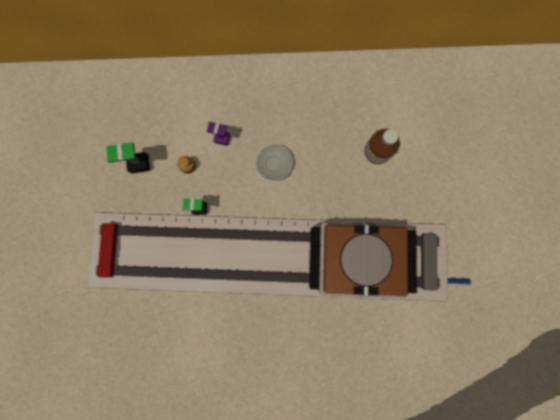

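View pics/side0.png

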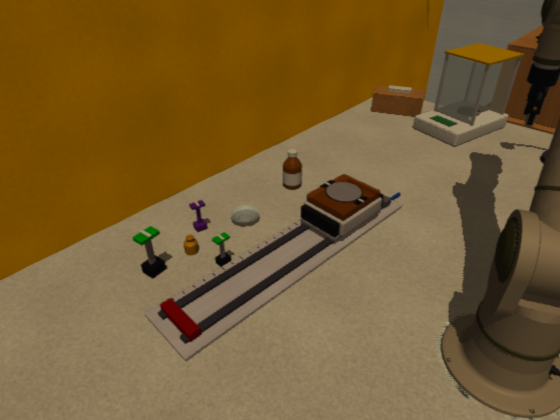

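The top view shows the shuttle at right, with pointer strips near (367,229) and (366,291). The small green marker is at (193,204) and the red stop at (107,250). The side view shows the small marker at (222,240) and the larger green decoy at (147,236). I'll measure these next.

```bash
cat > h.py <<'E'
import cv2,numpy as np
from workcell import robot
def cam(n):
    c=robot.camera(n);c["R"]=cv2.Rodrigues(np.array(c["rvec"],float))[0];c["C"]=-c["R"].T@np.array(c["tvec"],float).ravel();return c
def ray(c,p):
    return c["R"].T@np.array([(p[0]-c["cx"])/c["fx"],(p[1]-c["cy"])/c["fy"],1.])
def plane(c,p,z):
    d=ray(c,p);return c["C"]+d*(z-c["C"][2])/d[2]
def tri(a,p,b,q):
    d,e=ray(a,p),ray(b,q);s=np.linalg.lstsq(np.c_[d,-e],b["C"]-a["C"],rcond=None)[0]
    P=a["C"]+d*s[0];Q=b["C"]+e*s[1];return (P+Q)/2,np.linalg.norm(P-Q)
def blobs(m,amin=8):
    n,l,s,c=cv2.connectedComponentsWithStats(m.astype(np.uint8));return [(c[i].round(1).tolist(),s[i].tolist()) for i in range(1,n) if s[i][4]>=amin]
E
python3 - <<'E'
from h import *
K={}
for n in("top","side"):
    c=cam(n);K[n]=c;I=c["color"].astype(int);r,g,b=I[...,0],I[...,1],I[...,2]
    h=cv2.cvtColor(c["color"],cv2.COLOR_RGB2HSV);H,S,V=[h[...,i].astype(int) for i in range(3)]
    print(n,"green",blobs((H>45)&(H<80)&(S>130)&(V>60)))
    print(n,"red",blobs(((H<4)|(H>174))&(S>200)&(V>60),100))
    w=(S<60)&(V>110);
    print(n,"white",[x for x in blobs(w,3)][:25])
    cv2.imwrite(f"pics/w{n}.png",w*255)
    if n=="top": box=(slice(190,305),slice(80,480))
    else: box=(slice(165,350),slice(140,420))
    cr=c["color"][box][:,:,::-1];cv2.imwrite(f"pics/c{n}.png",cv2.resize(cr,None,fx=2 ,fy=2,interpolation=cv2.INTER_CUBIC))
E
```

```text
top green [([128.3, 151.3], [123, 143, 12, 17, 173]), ([111.7, 153.2], [107, 146, 10, 15, 130]), ([186.0, 204.0], [184, 200, 5, 9, 45]), ([198.1, 204.9], [194, 200, 9, 11, 81])]
top red [([106.6, 249.7], [99, 225, 16, 51, 558])]
top white [([383.0, 54.3], [382, 54, 3, 2, 3]), ([183.5, 62.0], [183, 61, 2, 3, 6]), ([367.0, 71.0], [366, 70, 3, 3, 6]), ([314.3, 77.3], [314, 77, 2, 2, 3]), ([166.8, 78.8], [166, 78, 3, 3, 5]), ([390.7, 83.3], [390, 83, 2, 2, 3]), ([190.0, 89.7], [189, 89, 3, 2, 3]), ([392.0, 98.0], [391, 97, 3, 3, 5]), ([190.5, 104.5], [190, 104, 2, 2, 4]), ([405.7, 113.7], [405, 113, 2, 2, 3]), ([213.5, 127.7], [205, 117, 22, 27, 118]), ([390.3, 136.0], [383, 128, 16, 16, 179]), ([403.4, 137.6], [403, 136, 2, 4, 7]), ([198.6, 143.5], [197, 141, 5, 5, 11]), ([119.4, 150.6], [116, 142, 6, 20, 69]), ([272.4, 162.1], [253, 142, 40, 41, 1268]), ([396.3, 156.0], [395, 155, 3, 3, 7]), ([191.5, 202.8], [190, 197, 4, 15, 32]), ([246.8, 258.0], [87, 211, 386, 92, 8147]), ([366.0, 228.8], [365, 225, 3, 9, 24]), ([213.9, 253.3], [118, 235, 192, 38, 5760]), ([365.9, 259.6], [342, 236, 48, 48, 1807]), ([505.0, 241.3], [504, 241, 3, 2, 3]), ([418.5, 260.8], [417, 246, 4, 30, 113]), ([82.0, 253.0], [82, 252, 1, 3, 3])]
side green [([443.4, 120.6], [433, 117, 22, 9, 80]), ([144.6, 234.9], [133, 226, 26, 19, 206]), ([220.5, 237.9], [212, 232, 18, 13, 110])]
side red [([179.5, 317.0], [161, 299, 39, 38, 568])]
side white [([244.2, 208.4], [241, 206, 8, 7, 32]), ([245.0, 213.0], [243, 213, 5, 1, 5])][ WARN:0@1.160] global loadsave.cpp:1063 imwrite_ Unsupported depth image for selected encoder is fallbacked to CV_8U.
```

View pics/ctop.png

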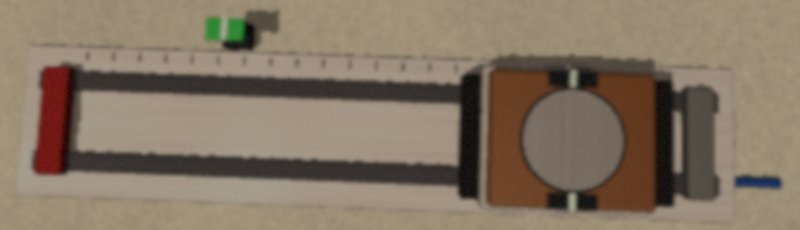

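View pics/cside.png

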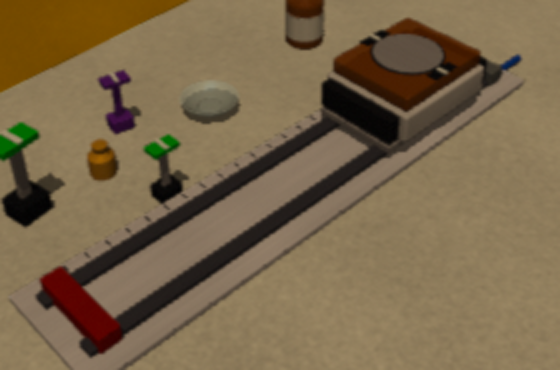

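Top crop: strips at full-image (366.5,228.5) and (366,291), marker line at (191.5,204), and the track corners are visible. Side crop: strips at (327.5,184) and (360,200.5), marker line at (221,238.5).

```bash
cat >> h.py <<'E'
def strips(c):
    """white strips of lid frame in the top image: bright spots within dark frame patches"""
    h=cv2.cvtColor(c["color"],cv2.COLOR_RGB2HSV);w=(h[...,1]<70)&(h[...,2]>105)
    return [x[0] for x in blobs(w,10) if x[1][2]<=5 and 6<=x[1][3]<=14 and 215<x[0][1]<305]
E
python3 - <<'E'
from h import *
t=cam("top");s=cam("side")
print("strips",strips(t))
print("strip far",tri(t,(366,228.8),s,(327.5,184)),"near",tri(t,(366,291),s,(360,200.5)))
print("marker",tri(t,(191.7,204),s,(221,238.3)),plane(t,(191.7,204),.09))
a,b,c,d=[plane(t,p,.022) for p in((95,212),(446.5,224.5),(88.5,286),(446.5,300.5))]
print("corners",a,b,c,d,np.linalg.norm(a-b),np.linalg.norm(a-c))
ctr=(a+b+c+d)/4
h=cv2.cvtColor(t["color"],cv2.COLOR_RGB2HSV);H,S,V=[h[...,i].astype(int) for i in range(3)]
m=((H<4)|(H>174))&(S>200)&(V>60)
q=np.argwhere(m)[:,::-1].astype(np.float32);P=np.array([plane(t,p,.036)[:2] for p in q],np.float32)
print("red",cv2.minAreaRect(P))
y1=(a-b)+(c-d);yaw=np.arctan2(-y1[0],y1[1]);print("ctr",ctr,"yaw edges",np.degrees(yaw))
# edge-fit: topmost/bottommost bright track pixel per column
w=(S<70)&(V>100);X=[];
for col in range(110,310,4):
    r=np.where(w[200:320,col])[0]+200
    if len(r): X.append((col,r.max()))
X=np.array(X);E=np.array([plane(t,p,.022)[:2] for p in X]);f=np.polyfit(E[:,1],E[:,0],1);e=E[:,0]-np.polyval(f,E[:,1]);k=abs(e)<.004
f=np.polyfit(E[k,1],E[k,0],1);print("near edge yaw",np.degrees(np.arctan(-f[0])),f,k.sum(),len(k))
u=np.array([-np.sin(yaw),np.cos(yaw)])
for n,p in(("marker",plane(t,(191.7,204),.09)),("p1",plane(t,(366,228.8),.108)),("p2",plane(t,(366,291),.108)),("red",P.mean(0))):
    print(n,p[:2],"track y",(p[:2]-ctr[:2])@u,"x",(p[:2]-ctr[:2])@[u[1],-u[0]])
E
```

```text
strips [[366.1, 228.7]]
strip far (array([ 0.58668488, -0.1674221 ,  0.10372059]), np.float64(0.0008253242609964133)) near (array([ 0.46483552, -0.15917979,  0.10520603]), np.float64(0.0055276539535331825))
marker (array([0.64942442, 0.1932581 , 0.08201735]), np.float64(0.0008545859566346334)) [0.64879299 0.19179485 0.09      ]
corners [0.64480371 0.42751332 0.022     ] [ 0.59524489 -0.36058737  0.022     ] [0.48006291 0.43699422 0.022     ] [ 0.43095962 -0.3479254   0.022     ] 0.7896573860944199 0.16501339272474952
red ((0.5586946606636047, 0.39306363463401794), (0.026785027235746384, 0.11014405637979507), 87.07023620605469)
ctr [0.53776778 0.03899869 0.022     ] yaw edges -3.5889727888888108
near edge yaw -1.2274800148939085 [0.02142685 0.39947557] 50 50
marker [0.64879299 0.19179485] track y 0.1594464902392929 x 0.1012426675661996
p1 [ 0.58614714 -0.16689577] track y -0.2024621955584556 x 0.06117314871125769
p2 [ 0.46286444 -0.16040187] track y -0.2036983335666567 x -0.062274282032599666
red [0.559174   0.39270273] track y 0.35435034311855823 x -0.0007770840535299196
```

Emit:
move_arm(moves=[{"dp": [0,0,0],"rotation": [0,0,-0.0537],"hand": -1},{"dp": [0,0,0],"rotation": [0,0,-0.0537],"hand": -1},{"dp": [0,0,0],"rotation": [0,0,-0.0537],"hand": -1},{"dp": [0,0,0],"rotation": [0,0,-0.0537],"hand": -1},{"dp": [0,0,0],"rotation": [0,0,-0.0537],"hand": -1},{"dp": [0,0,0],"rotation": [0,0,-0.0537],"hand": -1},{"dp": [0,0,0],"rotation": [0,0,-0.0537],"hand": -1},{"dp": [0.163,0.107,0.033],"rotation": [0,0,0],"hand": -1},{"dp": [0.163,0.107,0.033],"rotation": [0,0,0],"hand": -1},{"dp": [0.163,0.107,0.033],"rotation": [0,0,0],"hand": -1},{"dp": [0.163,0.107,0.033],"rotation": [0,0,0],"hand": -1},{"dp": [0.163,0.107,0.033],"rotation": [0,0,0],"hand": -1},{"dp": [0.163,0.107,0.033],"rotation": [0,0,0],"hand": -1},{"dp": [0.163,0.107,0.033],"rotation": [0,0,0],"hand": -1},{"dp": [0.163,0.107,0.033],"rotation": [0,0,0],"hand": -1},{"dp": [0.163,0.107,0.033],"rotation": [0,0,0],"hand": -1},{"dp": [0.163,0.107,0.033],"rotation": [0,0,0],"hand": -1},{"dp": [0.163,0.107,0.033],"rotation": [0,0,0],"hand": -1},{"dp": [0,0,0],"rotation": [0,0,0],"hand": -1}])

```text
time: 2.68
tcp_pos: [0.4942, -0.3378, 0.1584]
ee_rot: [[0.053, 0.999, 0.001], [0.999, -0.053, 0.002], [0.002, 0.001, -1.0]]
wrist_force: [-0.4, 0.5, -0.2]
grip_width: -0.0002
grip_force: 0.0
```

Emit:
move_arm(moves=[{"dp": [0.15,0.1,0.1],"rotation": [0,0,0],"hand": -1},{"dp": [0,0,0.13],"rotation": [0,0,0],"hand": -1},{"dp": [0,0,0.13],"rotation": [0,0,0],"hand": -1},{"dp": [0,0,0.09],"rotation": [0,0,0],"hand": -1},{"dp": [0,0,0.05],"rotation": [0,0,0],"hand": -1},{"dp": [0,0,0],"rotation": [0,0,0],"hand": -1}])

```text
time: 3.42
tcp_pos: [0.5134, -0.3126, 0.0583]
ee_rot: [[0.058, 0.998, -0.001], [0.998, -0.058, 0.0], [0.0, -0.001, -1.0]]
wrist_force: [-0.3, -0.6, -0.7]
grip_width: 0.0
grip_force: 0.0
```

```bash
python3 - <<'E'
from h import *
c=cam("top");print(strips(c));o=robot.get_obs();print(o["time"],o["tcp_pos"],o["wrist_force"])
s=cam("side")
cv2.imwrite("pics/a.png",np.hstack([cv2.resize(c["color"][190:320,270:470],(400,260)),cv2.resize(s["color"][130:260,250:450],(400,260))])[:,:,::-1])
E
```

```text
[[366.1, 228.5]]
3.475 [ 0.51374347 -0.31259874  0.05889137] [-0.76111378 -0.83939041 -0.46068747]
```

View pics/a.png

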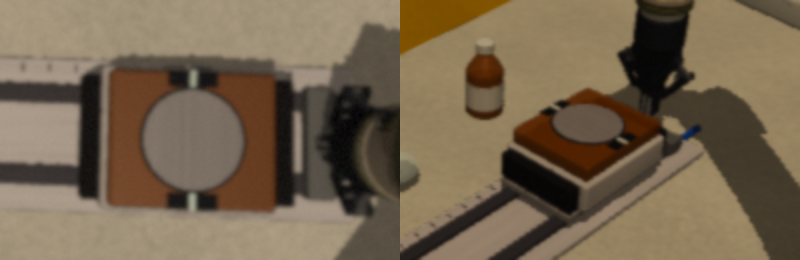

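The hand stands behind the rear pad, clear of the shuttle, above the grey stop. I'll creep up to it.

Emit:
move_arm(moves=[{"dp": [0.03,0.01,0],"rotation": [0,0,0],"hand": -1},{"dp": [0.03,0,0],"rotation": [0,0,0],"hand": -1},{"dp": [0.03,0,0],"rotation": [0,0,0],"hand": -1},{"dp": [0.01,0,0],"rotation": [0,0,0],"hand": -1},{"dp": [0.01,0,0],"rotation": [0,0,0],"hand": -1}])

```text
time: 4.15
tcp_pos: [0.517, -0.2904, 0.0587]
ee_rot: [[0.058, 0.998, -0.0], [0.998, -0.058, -0.0], [-0.0, -0.0, -1.0]]
wrist_force: [0.8, 0.0, -0.1]
grip_width: -0.0002
grip_force: 0.0
```

Emit:
move_arm(moves=[{"dp": [0.01,0,0],"rotation": [0,0,0],"hand": -1},{"dp": [0.01,0,0],"rotation": [0,0,0],"hand": -1},{"dp": [0.015,0,0],"rotation": [0,0,0],"hand": -1},{"dp": [0.02,0,0],"rotation": [0,0,0],"hand": -1},{"dp": [0.03,0,0],"rotation": [0,0,0],"hand": -1},{"dp": [0.04,0,0],"rotation": [0,0,0],"hand": -1},{"dp": [0.05,0,0],"rotation": [0,0,0],"hand": -1},{"dp": [0.055,0,0],"rotation": [0,0,0],"hand": -1},{"dp": [0.055,0,0],"rotation": [0,0,0],"hand": -1},{"dp": [0,0,-0.2],"rotation": [0,0,0],"hand": -1},{"dp": [0,0,-0.31],"rotation": [0,0,0],"hand": -1}])

```text
time: 5.52
tcp_pos: [0.5194, -0.2322, 0.1602]
ee_rot: [[0.057, 0.998, -0.004], [0.998, -0.057, 0.002], [0.001, -0.004, -1.0]]
wrist_force: [0.8, -0.2, 0.0]
grip_width: 0.0001
grip_force: 0.0
```

```bash
cat >> h.py <<'E'
U=np.array([.0576,.9983]);P0=np.array([.5245,-.1637])
def point(c):
    """pointer s from the lid strips (brown/any), top view"""
    return [((plane(c,q,.108)[:2]-P0)@U).round(4) for q in strips(c)]
def hand():
    o=robot.get_obs();return round(float(o["time"]),3),((o["tcp_pos"][:2]-P0)@U).round(4),o["tcp_pos"].round(4),o["wrist_force"].round(2)
E
python3 - <<'E'
from h import *
print(hand())
for i in range(2):
    t=robot.get_obs()["time"];c=cam("top");print(t,strips(c),point(c))
cv2.imwrite("pics/b.png",c["color"][:,:,::-1])
E
```

```text
(5.525, np.float64(-0.0687), array([ 0.5194, -0.2322,  0.1602]), array([ 0.75, -0.2 ,  0.02]))
5.525 [[326.7, 227.4]] [np.float64(0.0797)]
5.575 [[324.0, 227.2]] [np.float64(0.0852)]
```

Emit:
move_arm(moves=[{"dp": [0.3,0,0],"rotation": [0,0,0],"hand": -1},{"dp": [0.3,0,0],"rotation": [0,0,0],"hand": -1},{"dp": [0.3,0,0],"rotation": [0,0,0],"hand": -1},{"dp": [0.3,0,0],"rotation": [0,0,0],"hand": -1},{"dp": [0.3,0,0],"rotation": [0,0,0],"hand": -1},{"dp": [0.3,0,0],"rotation": [0,0,0],"hand": -1},{"dp": [0.3,0,0],"rotation": [0,0,0],"hand": -1},{"dp": [0.06,0,0.26],"rotation": [0,0,0],"hand": -1},{"dp": [0.06,0,0.25],"rotation": [0,0,0],"hand": -1}])

```text
time: 6.75
tcp_pos: [0.5458, 0.2116, 0.0578]
ee_rot: [[0.056, 0.998, 0.001], [0.998, -0.056, 0.001], [0.001, 0.001, -1.0]]
wrist_force: [0.0, -0.4, -0.3]
grip_width: 0.0001
grip_force: 0.0
```

```bash
python3 - <<'E'
from h import *
print(hand())
t=robot.get_obs()["time"];c=cam("top");print(t,strips(c),point(c),hand())
cv2.imwrite("pics/c.png",c["color"][:,:,::-1])
E
```

```text
(6.75, np.float64(0.3758), array([0.5458, 0.2116, 0.0578]), array([ 0.01, -0.41, -0.34]))
6.75 [] [] (6.8, np.float64(0.3762), array([0.5428, 0.2121, 0.0517]), array([-0.47,  1.34, -4.25]))
```

View pics/c.png

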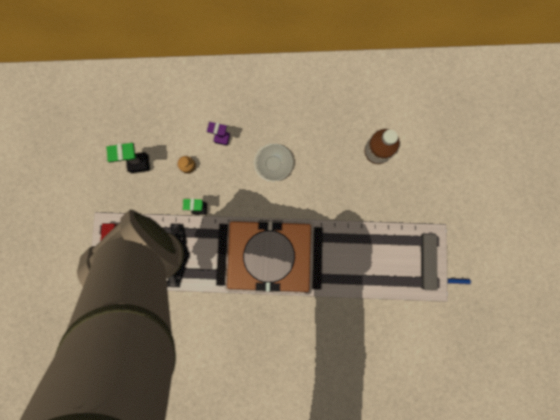

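```bash
python3 - <<'E'
import cv2
from h import *
I=cv2.imread("pics/c.png")[:,:,::-1];c={"color":np.ascontiguousarray(I)};h=cv2.cvtColor(c["color"],cv2.COLOR_RGB2HSV)
for v in(80,90,100,110):
  print(v,[x for x in blobs((h[...,1]<80)&(h[...,2]>v),6) if 215<x[0][1]<305 and 200<x[0][0]<330 and x[1][2]<10])
E
```

```text
80 [([311.0, 257.5], [311, 244, 1, 28, 28]), ([226.0, 260.0], [226, 256, 1, 9, 9]), ([225.0, 278.5], [225, 275, 1, 8, 8])]
90 [([269.7, 224.9], [269, 221, 3, 9, 18]), ([226.0, 260.5], [226, 257, 1, 8, 8]), ([225.0, 279.5], [225, 277, 1, 6, 6])]
100 [([220.3, 219.3], [218, 218, 6, 4, 13]), ([316.5, 222.0], [315, 221, 4, 3, 8]), ([269.7, 226.0], [269, 223, 2, 6, 9]), ([326.8, 247.8], [325, 246, 5, 5, 12])]
110 [([213.4, 261.0], [209, 253, 8, 16, 90])]
```

The shuttle is mid-track with its strip at (269.7,225), and the hand stands ahead of the front pad at x≈175 px. I'll wait two rows and measure its speed again.

Emit:
move_arm(moves=[{"dp": [0,0,0],"rotation": [0,0,0],"hand": -1},{"dp": [0,0,0],"rotation": [0,0,0],"hand": -1}])

```text
time: 7.05
tcp_pos: [0.5468, 0.2094, 0.0604]
ee_rot: [[0.059, 0.998, 0.002], [0.998, -0.059, 0.0], [0.001, 0.002, -1.0]]
wrist_force: [0.6, -0.2, 1.2]
grip_width: -0.0002
grip_force: 0.0
```

```bash
python3 - <<'E'
from h import *
t=robot.get_obs()["time"];c=cam("top");print(t,hand());print("old",(plane(c,(269.7,225),.108)[:2]-P0)@U)
h=cv2.cvtColor(c["color"],cv2.COLOR_RGB2HSV)
for v in(85,90,95,100):
  for x in blobs((h[...,1]<80)&(h[...,2]>v),6):
    if 215<x[0][1]<240 and 235<x[0][0]<270 and x[1][2]<6: print(v,x,(plane(c,x[0],.108)[:2]-P0)@U)
E
```

```text
7.05 (7.1, np.float64(0.3737), array([0.5471, 0.2093, 0.0607]), array([0.78, 0.36, 0.79]))
old 0.1956444878175954
90 ([257.9, 225.3], [257, 221, 3, 9, 19]) 0.21969839981935552
95 ([257.7, 225.3], [257, 222, 2, 7, 10]) 0.22010673943831124
100 ([258.0, 225.0], [258, 222, 1, 7, 7]) 0.21951747994082504
```

Emit:
move_arm(moves=[{"dp": [0,0,0],"rotation": [0,0,0],"hand": -1},{"dp": [0.01,0,0],"rotation": [0,0,0],"hand": -1},{"dp": [0.025,0,0],"rotation": [0,0,0],"hand": -1},{"dp": [0.035,0,0],"rotation": [0,0,0],"hand": -1},{"dp": [0.0375,0,0],"rotation": [0,0,0],"hand": -1},{"dp": [0.0375,0,0],"rotation": [0,0,0],"hand": -1},{"dp": [0.035,0,0],"rotation": [0,0,0],"hand": -1},{"dp": [0.0325,0,0],"rotation": [0,0,0],"hand": -1},{"dp": [0.03,0,0],"rotation": [0,0,0],"hand": -1},{"dp": [0.0275,0,0],"rotation": [0,0,0],"hand": -1}])

```text
time: 8.35
tcp_pos: [0.5492, 0.2641, 0.0587]
ee_rot: [[0.058, 0.998, 0.0], [0.998, -0.058, 0.0], [0.0, 0.0, -1.0]]
wrist_force: [0.1, -0.5, -1.1]
grip_width: -0.0001
grip_force: 0.0
```

```bash
python3 -c "
from h import *
print(hand())"
```

```text
(8.35, np.float64(0.4285), array([0.5492, 0.2641, 0.0587]), array([ 0.12, -0.48, -1.07]))
```

Emit:
move_arm(moves=[{"dp": [0.025,0,0],"rotation": [0,0,0],"hand": -1},{"dp": [0.0225,0,0],"rotation": [0,0,0],"hand": -1},{"dp": [0.0215,0,0],"rotation": [0,0,0],"hand": -1},{"dp": [0.0215,0,0],"rotation": [0,0,0],"hand": -1},{"dp": [0.0215,0,0],"rotation": [0,0,0],"hand": -1},{"dp": [0.0215,0,0],"rotation": [0,0,0],"hand": -1},{"dp": [0.0215,0,0],"rotation": [0,0,0],"hand": -1},{"dp": [0.021,0,0],"rotation": [0,0,0],"hand": -1},{"dp": [0.0195,0,0],"rotation": [0,0,0],"hand": -1},{"dp": [0.017,0,0],"rotation": [0,0,0],"hand": -1},{"dp": [0.0145,0,0],"rotation": [0,0,0],"hand": -1},{"dp": [0.012,0,0],"rotation": [0,0,0],"hand": -1},{"dp": [0.009,0,0],"rotation": [0,0,0],"hand": -1},{"dp": [0.006,0,0],"rotation": [0,0,0],"hand": -1},{"dp": [0.004,0,0],"rotation": [0,0,0],"hand": -1},{"dp": [0.002,0,0],"rotation": [0,0,0],"hand": -1},{"dp": [0,0,0],"rotation": [0,0,0],"hand": -1}])

```text
time: 10.48
tcp_pos: [0.5522, 0.3155, 0.0587]
ee_rot: [[0.058, 0.998, -0.0], [0.998, -0.058, -0.0], [-0.0, -0.0, -1.0]]
wrist_force: [0.5, -0.2, -0.1]
grip_width: -0.0003
grip_force: 0.0
```

```bash
cat >> h.py <<'E'
def pts(c,lo,hi):
    h=cv2.cvtColor(c["color"],cv2.COLOR_RGB2HSV)
    return [(v,x[0],x[1][2:],((plane(c,x[0],.108)[:2]-P0)@U).round(4)) for v in (80,90,100) for x in blobs((h[...,1]<80)&(h[...,2]>v),6) if (215<x[0][1]<240 or 280<x[0][1]<300) and lo<x[0][0]<hi and x[1][2]<6]
E
python3 - <<'E'
from h import *
print(hand())
for i in range(2):
    c=cam("top");print(*pts(c,170,240),sep="\n");cv2.imwrite(f"pics/d{i}.png",c["color"][:,:,::-1])
s=cam("side");cv2.imwrite("pics/ds.png",s["color"][:,:,::-1]);print(hand())
E
```

```text
(10.475, np.float64(0.4799), array([0.5522, 0.3155, 0.0587]), array([ 0.52, -0.18, -0.07]))
(80, [190.0, 222.3], [3, 8, 23], np.float64(0.3592))
(90, [189.7, 223.0], [2, 6, 9], np.float64(0.3598))
(80, [190.0, 222.7], [3, 8, 21], np.float64(0.3592))
(90, [189.7, 223.0], [2, 6, 9], np.float64(0.3598))
(10.625, np.float64(0.4799), array([0.5521, 0.3154, 0.0586]), array([ 0.43, -0.69, -0.05]))
```

View pics/d1.png

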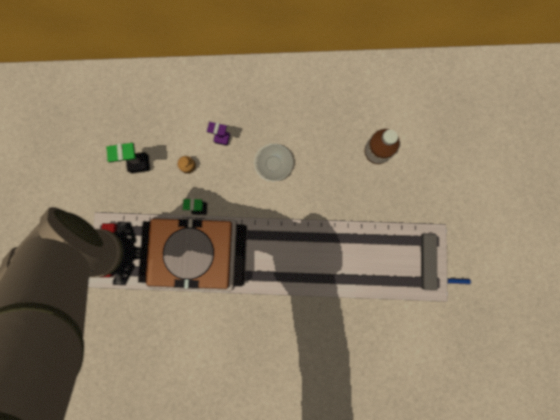

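View pics/ds.png

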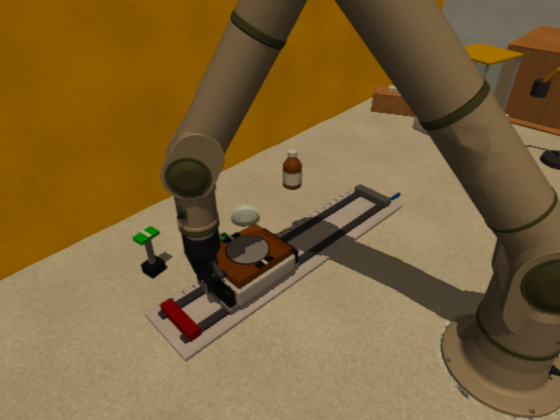

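The pointer is at 0.3595 against the target 0.362, with no motion between frames. I'll back the hand off ahead and check for drift.

Emit:
move_arm(moves=[{"dp": [0.01,0,0],"rotation": [0,0,0],"hand": -1},{"dp": [0.02,0,0],"rotation": [0,0,0],"hand": -1},{"dp": [0.02,0,0],"rotation": [0,0,0],"hand": -1},{"dp": [0,0,0],"rotation": [0,0,0],"hand": -1},{"dp": [0,0,0],"rotation": [0,0,0],"hand": -1},{"dp": [0,0,0],"rotation": [0,0,0],"hand": -1},{"dp": [0,0,0],"rotation": [0,0,0],"hand": -1},{"dp": [0,0,0],"rotation": [0,0,0],"hand": -1},{"dp": [0,0,0],"rotation": [0,0,0],"hand": -1}])

```text
time: 11.75
tcp_pos: [0.5527, 0.3255, 0.0587]
ee_rot: [[0.058, 0.998, -0.0], [0.998, -0.058, -0.0], [-0.0, -0.0, -1.0]]
wrist_force: [-0.2, 0.1, 0.2]
grip_width: -0.0
grip_force: 0.0
```

```bash
python3 - <<'E'
from h import *
print(hand())
c=cam("top");print(*pts(c,170,240),sep="\n");print(hand())
E
```

```text
(11.75, np.float64(0.49), array([0.5527, 0.3255, 0.0587]), array([-0.17,  0.15,  0.24]))
(80, [189.9, 222.7], [3, 8, 19], np.float64(0.3594))
(90, [190.0, 222.5], [1, 6, 6], np.float64(0.3592))
(11.8, np.float64(0.49), array([0.5528, 0.3255, 0.0587]), array([ 0.1 ,  0.3 , -0.21]))
```

Emit:
move_arm(moves=[{"dp": [0.02,0,0],"rotation": [0,0,0],"hand": -1},{"dp": [0,0,0],"rotation": [0,0,0],"hand": -1},{"dp": [0,0,0],"rotation": [0,0,0],"hand": -1},{"dp": [0,0,0],"rotation": [0,0,0],"hand": -1},{"dp": [0,0,0],"rotation": [0,0,0],"hand": -1},{"dp": [0,0,0],"rotation": [0,0,0],"hand": -1}])

```text
time: 12.55
tcp_pos: [0.553, 0.3294, 0.0586]
ee_rot: [[0.058, 0.998, -0.0], [0.998, -0.058, -0.0], [-0.0, -0.0, -1.0]]
wrist_force: [0.8, -0.1, -0.3]
grip_width: -0.0002
grip_force: 0.0
```

```bash
python3 - <<'E'
from h import *
c=cam("top");print(*pts(c,170,240),sep="\n");print(robot.job_done())
E
```

```text
(80, [190.0, 222.7], [3, 8, 21], np.float64(0.3592))
(90, [190.0, 222.5], [1, 6, 6], np.float64(0.3592))
the job is handed in; nothing more can be done
None
```

I handed the job in at about 12.6 s: the shuttle coasted at about 0.08–0.1 m/s, was braked, and stands released about 3 mm short of the green marker by camera; creep speed and contact force were commanded, not measured, and no verdict came back.

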